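# Pack the coating tins, then open and hold the safety chest

### The arm

A 6-joint arm with a two-finger parallel gripper is mounted at the origin on the work surface. World frame = base frame: x ahead of the robot, y to its left, z up, the work surface at z = 0. Lengths are in m, angles in rad, forces in N, time in s.
With the tool pointing down it reaches from about 0.25 to 0.8 m from the base axis. Payload 3.9 kg.
Tool frame: the origin (TCP) lies at the very end of the fingers, on their centre line; the grasp point (between the pads) lies 19 mm behind it (pinch_z is the distance from the TCP to the grasp point, in m); z points along the fingers, y is the direction in which the jaws open and shut (so a half turn about z gives the same grasp; the last joint's range is limited). The gripper opens to 85 mm and grips with 20 to 120 N. Pads are 22 mm wide; open, the fingers measure 114 mm over their backs; the gripper's body (76 mm by 85 mm) begins 54 mm behind the grasp point. The pads swing forward as they close: fully open they stand 13 mm farther back than shut.
Start: joints at [1.266, 0.26, -0.138, 1.173, 0, 1.571], TCP at [0.158, 0.501, 0.231] pointing down, gripper open.
Joint ranges: [-2.78, 2.78], [-0.83, 1.72], [-1.28, 1.37], [-1.9, 2.12], [-1.57, 1.48], [-3.14, 3.14]. Speed limits (rad/s): [2.57, 2.57, 3.14, 3.14, 3.14, 3.14].

### API

Orientations are given as a rotation vector (axis times angle).
In Python, from bench import * gives the robot as it stands.
- The arm moves only by the shell command python3 -m creep 'ROWS' [FORCE]. ROWS is JSON, a list of rows, each a list of 3 entries, a list of its own where there are three numbers: the turn, a rotation vector about the tool's x, y, z in degrees, then the shift along the tool's x, y, z in units of 30 mm (1.0 is 30 mm), then the gripper command: -1 is shut, 1 is fully open, values between are in proportion. In form: [[[rx, ry, rz], [dx, dy, dz], gripper], ...]. A call has 1 to 12 rows; each row shifts and turns the commanded pose from where the row before left it, along the tool's axes as they then stand; what a row does not reach is not made up. A row lasts 1/10 s, in which the tool goes at most 50 mm and 8.59 degrees, less where a joint would pass 70% of its speed; a pose out of reach is approached as far as the arm can. A call is refused whole if a number of a shift passes 1 or a number of a turn 8.59, either way. A call with a gripper value outside its range is refused whole. The fingers move at their own pace and stop on an object; FORCE is the grip in N (left out, the last holds). Time passes only in rows, so rows that do not move let the fingers close. It gives the time, the measured TCP pose, the force and the opening at its end, in the units of the state.
- read_state(): the state, without advancing time (a new reading comes with each control period).
- get_image(name): name is "scene" or "side" or "wrist"; returns a dict with "img" (420x560x3 uint8, red, green, blue), "vertical_fov" (degrees; the focal length in pixels is half the picture's height over the tangent of half this angle, whatever the lens; pixels are square), "cx", "cy" (the principal point, pixels), "view" (4x4, takes a point from world to camera coordinates). Camera axes: x right, y up, looking along -z (the intrinsics and any distortion apply to the point x, -y, -z); pixel columns grow to the right and rows downward; lengths in m; the calibration is good to about 2 mm. A picture is of the moment at which its call begins. There is no depth.
- close_job(): hands the job in, once; it reports no verdict.
Trained networks look in a picture, given as the dict that the camera call returned (one of the last four; its "shot" number tells which), for a name from the list of things; names that differ only in an ending like _2 or _b are one class to them, and where a whole thing is asked for, a point or a joint stands for the part that bears it (a point fixed in the world has none). Each returns a list of dicts, best first, with "conf" (0 to 1); they miss things now and then, are a little off and sometimes report something else, mostly with a low value. They report only what shows in the picture. A call takes as long as a camera call. They do not tell look-alikes from the thing itself.
- search_frame(picture, name): "position" ([x, y, z] in m, in world coordinates, good to about 4 mm: the middle of the surface that is visible of it).
The state is a dict: "clock": time; "joint_pos": joint angles; "qvel": joint speeds; "effort": joint torques, N m; "position": TCP position; "tcp_rot": TCP orientation; "force": force on the tool from outside, world axes, zero at the start; "ft_torque": the same for the moment, N m; "finger_gap": opening from 0.0 (shut) to 1.0 (fully open).
Only numpy, scipy, OpenCV 4.12 (cv2) and the standard library are available. Lean on these libraries where they do the work, as an engineer would, in place of code of your own. Each camera call takes 0.05 s, during which the arm holds its last target. There are 200 camera calls.

### The job

Set the two loose coating tins gently, upright and one to a cell, into the two empty cells of the divided crate. Then try the lid of the steel chest by its bow handle before touching the slide catch: if the catch holds it, draw the catch knob fully back, then raise the self-closing lid by its handle to about 45 degrees so that the crate can be put in, and finish still gripping the handle and holding the lid steady there. Leave the crate upright and the other things on the bench where they are.

Things in the scene. Friction and masses are not known exactly. Their poses are not given: they have to be found in the camera images.
- tin1_mid (a point): unopened tin of mould coating, a plain upright metal cylinder 52 mm across and 100 mm high, about 0.3 kg; the point is its centre, half-way up (50 mm above its foot). It starts loose on the bench between chest and crate.
- tin2_mid (a point): unopened tin of mould coating, a plain upright metal cylinder 52 mm across and 100 mm high, about 0.3 kg; the point is its centre, half-way up (50 mm above its foot). It starts loose on the bench between chest and crate.
- tin3_mid (a point): unopened tin of mould coating, a plain upright metal cylinder 52 mm across and 100 mm high, about 0.3 kg; the point is its centre, half-way up (50 mm above its foot). It already stands in cell 3 of the crate and stays there.
- tin4_mid (a point): unopened tin of mould coating, a plain upright metal cylinder 52 mm across and 100 mm high, about 0.3 kg; the point is its centre, half-way up (50 mm above its foot). It already stands in cell 4 of the crate and stays there.
- crate: loose plywood crate standing on the bench, open at the top, 184 x 184 mm outside, 50 mm high, walls, floor and dividers 6 mm thick (dividers 43 mm high), with 2 x 2 cells each 83 mm square inside; 0.9 kg; origin at the centre of its underside, x and y along its walls, z up. It may stand at any yaw
- cell1 (a point): centre of the floor of an empty cell of the crate, 6 mm above the crate's underside; a tin's centre comes to 50 mm above it
- cell2 (a point): centre of the floor of the other empty cell, 89 mm beside cell 1
- cell3 (a point): centre of the floor of the cell that holds tin 3
- cell4 (a point): centre of the floor of the cell that holds tin 4
- chest: grey-green steel safety chest fixed to the bench, 240 mm deep (x) by 300 mm wide (y), lid's top 127 mm above the bench; origin at the centre of its underside, its front faces -x (towards the robot), y to the robot's left, z up
- lid (a joint): angle of the chest's lid in rad: 0 shut, grows as its front edge rises, about the level hinge line along the chest's back top edge (parallel to the chest's y), stop at 1.3. The lid weighs about 1 kg, needs about 5 to 8 N upward at the handle and falls shut by itself when let go, from any angle. When the catch holds it, it lifts only about 0.02 rad (5 mm at the handle) and then stands fast; it withstands a pull of 25 N; when it is free it just comes up
- lid_hinge (a point): the middle of the lid's hinge line, 115 mm above the bench
- handle (a point): the bow handle on the lid: a round steel bar 12 mm thick along the lid's y, straight for 100 mm, on two legs; this point is the middle of the bar, 40 mm above the lid's top (167 mm above the bench when shut), 215 mm in front of the hinge line and 52 mm above it. It turns with the lid
- catch (a joint): travel of the chest's slide catch in m: 0 thrown, 0.024 drawn fully back; the knob slides towards the chest's +y (the robot's left). It needs about 4 N and stays where it is left. It starts thrown within 3 mm. Its bolt works under the lid on a strike inside the chest that has shifted on its screws: with the knob thrown the bolt may or may not have caught, which cannot be seen from outside; drawn fully back it never catches
- catch_knob (a point): centre of the catch's knob, an upright dark steel cylinder 18 mm across; it stands on the lid's top from 2 to 27 mm above it, and this point is 16 mm above the lid's top; thrown it lies 110 mm to the +y side of the handle's middle, as far in front of the hinge as the handle, on a steel plate with a slot
- hammer: cross-head hammer, wooden handle, 260 mm long, lying on the bench in front of the robot; to be left alone; origin at the centre of its underside
- slick: double-ended steel moulder's slick, 220 mm long, 10 mm high, lying between the chest and the loose tins; to be left alone; origin at the centre of its underside
- collar: steel ring, 34 mm across, 14 mm high, lying between the two loose tins; to be left alone; origin at the centre of its underside
- sprue_tube: bright steel tube 34 mm across on a 70 mm square base, 140 mm high in all, standing at the back of the bench; to be left alone; origin at the centre of its underside
- sprue_pin: tapered wooden pin standing upright, 36 mm across, 100 mm high, behind the loose tins; to be left alone; origin at the centre of its underside
- brush: flat bench brush with wooden handle, 200 mm long, lying left of the hammer; to be left alone; origin at the centre of its underside
- pattern: white plastic pattern half, 100 x 50 x 26 mm, lying at the left of the bench; to be left alone; origin at the centre of its underside
Things that resemble listed ones, but are neither listed nor needed, are in the scene too. What is shaped like the part that bears tin4_mid but green or pink is not meant.

How it is judged:
On the way, in this order (a step that is already met when the one before it is completed fails the run):
1. both loose tins stand upright and released in the two empty cells, one to a cell, tins 3 and 4 still in theirs, with the lid shut ((((horizontal distance between tin1_mid and cell1 below 0.026 m and z of tin1_mid in the frame of crate between 0.05 and 0.062 m and angle between tin1_mid's own z axis and vertical below 0.12 rad) and (horizontal distance between tin2_mid and cell2 below 0.026 m and z of tin2_mid in the frame of crate between 0.05 and 0.062 m and angle between tin2_mid's own z axis and vertical below 0.12 rad)) or ((horizontal distance between tin1_mid and cell2 below 0.026 m and z of tin1_mid in the frame of crate between 0.05 and 0.062 m and angle between tin1_mid's own z axis and vertical below 0.12 rad) and (horizontal distance between tin2_mid and cell1 below 0.026 m and z of tin2_mid in the frame of crate between 0.05 and 0.062 m and angle between tin2_mid's own z axis and vertical below 0.12 rad))) and horizontal distance between tin3_mid and cell3 below 0.026 m and z of tin3_mid in the frame of crate between 0.05 and 0.062 m and angle between each of tin3_mid, tin4_mid's own z axis and vertical below 0.12 rad and horizontal distance between tin4_mid and cell4 below 0.026 m and z of tin4_mid in the frame of crate between 0.05 and 0.062 m and angle between crate's own z axis and vertical below 0.06 rad and contact force between the fingers and tin1 below 0.05 N and contact force between the fingers and tin2 below 0.05 N and value of joint lid below 0.006 rad), for 0.2 s.
2. the lid has been tried by its handle, lifted at least 0.012 rad, with the catch not yet drawn (knob under 6 mm) (value of joint lid above 0.012 rad and value of joint catch below 0.006 m and contact force between the fingers and lid above 0.5 N and horizontal distance between the grasp point and handle below 0.06 m), for 0.1 s.
At the end, for the whole second after the job is handed in: Fingers on the bow handle (over 1 N, within 60 mm of its middle) hold the lid steady (under 0.05 rad/s) at 35 to 60 degrees (0.61 to 1.05 rad). The four tins stand upright (within 7 degrees) on the cell floors, one to a cell, within 26 mm of its centre, the loose two let go; crate level ((((horizontal distance between tin1_mid and cell1 below 0.026 m and z of tin1_mid in the frame of crate between 0.05 and 0.062 m and angle between tin1_mid's own z axis and vertical below 0.12 rad) and (horizontal distance between tin2_mid and cell2 below 0.026 m and z of tin2_mid in the frame of crate between 0.05 and 0.062 m and angle between tin2_mid's own z axis and vertical below 0.12 rad)) or ((horizontal distance between tin1_mid and cell2 below 0.026 m and z of tin1_mid in the frame of crate between 0.05 and 0.062 m and angle between tin1_mid's own z axis and vertical below 0.12 rad) and (horizontal distance between tin2_mid and cell1 below 0.026 m and z of tin2_mid in the frame of crate between 0.05 and 0.062 m and angle between tin2_mid's own z axis and vertical below 0.12 rad))) and horizontal distance between tin3_mid and cell3 below 0.026 m and z of tin3_mid in the frame of crate between 0.05 and 0.062 m and angle between each of tin3_mid, tin4_mid's own z axis and vertical below 0.12 rad and horizontal distance between tin4_mid and cell4 below 0.026 m and z of tin4_mid in the frame of crate between 0.05 and 0.062 m and angle between crate's own z axis and vertical below 0.06 rad and contact force between the fingers and tin1 below 0.05 N and contact force between the fingers and tin2 below 0.05 N and value of joint lid between 0.61 and 1.05 rad and velocity of joint lid between -0.05 and 0.05 rad/s and contact force between the fingers and lid above 1 N and distance between the grasp point and handle below 0.06 m); the arm keeps its last pose, push and grip.
It fails at once if a tin is dropped (moves faster than 0.8 m/s while no finger touches it) ((linear speed of tin1 above 0.8 m/s and contact force between the fingers and tin1 below 0.01 N) or (linear speed of tin2 above 0.8 m/s and contact force between the fingers and tin2 below 0.01 N)).
It fails at once if one of the other things on the bench is shifted by more than 50 mm (distance of any of hammer, slick, collar, sprue_tube, sprue_pin, brush, pattern from where it was at the start of the episode above 0.05 m).
It also fails if it takes over 72 s, if anything falls off the work surface, if the arm or the gripper's body presses on something with over 40 N, if the wrist force passes 120 N, or if a joint passes its speed limit or range.

## Working session

There is one attempt and no reset: what is moved stays moved. The work goes in short steps, Python scripts to look and compute and a shell command to move; the robot and the scene stay as the last step left them, time stands still between calls to the robot, and variables do not carry over. Pictures are saved under pics/ and viewed, about 8 in all and at most 12, crops included, and the job is handed in when it is done.

```bash
ls; mkdir -p pics; python3 - <<'E'
from bench import *
import cv2,numpy as np
s=read_state();print({k:np.round(v,3).tolist() for k,v in s.items()})
for n in ["scene","side"]:
    p=get_image(n);cv2.imwrite(f"pics/{n}0.png",p["img"][:,:,::-1])
    print(n,p["vertical_fov"],p["cx"],p["cy"],p["img"].shape,[k for k in p], np.round(p["view"],3).tolist())
    for t in ["tin1_mid","crate","chest","handle","catch_knob","cell1","hammer","slick","collar","sprue_tube","sprue_pin","brush","pattern"]:
        try: print(t,[(np.round(d["position"],3).tolist(),round(d["conf"],2)) for d in search_frame(p,t)])
        except Exception as e: print(t,e)
E
```

```text
pics
{'clock': 0.0, 'joint_pos': [1.266, 0.261, -0.139, 1.173, 0.0, 1.571], 'qvel': [-0.0, 0.001, -0.002, -0.001, -0.001, 0.001], 'effort': [-0.001, -40.568, 25.392, 0.019, -0.0, 0.0], 'position': [0.157, 0.5, 0.23], 'tcp_rot': [-0.477, -3.105, 0.003], 'force': [0.576, 0.286, 0.371], 'ft_torque': [0.029, 0.023, -0.022], 'finger_gap': 1.002}
scene 45.77935190649312 274.91161123988496 202.622998086603 (420, 560, 3) ['img', 'vertical_fov', 'cx', 'cy', 'view', 'shot'] [[0.847, 0.531, 0.016, -0.545], [-0.429, 0.667, 0.609, 0.099], [0.312, -0.523, 0.793, -1.668], [0.0, 0.0, 0.0, 1.0]]
tin1_mid [([0.625, 0.072, 0.081], 0.77), ([0.432, 0.485, 0.012], 0.56)]
crate [([0.522, 0.329, 0.028], 0.73)]
chest [([0.612, -0.335, 0.126], 0.85), ([0.519, 0.33, 0.028], 0.51), ([0.8, -0.02, 0.024], 0.34)]
handle [([0.599, -0.32, 0.13], 0.59)]
catch_knob [([0.486, -0.207, 0.152], 0.6)]
cell1 [([0.525, 0.325, 0.023], 0.91)]
hammer [([0.377, -0.157, 0.02], 0.68)]
slick [([0.538, -0.027, 0.003], 0.87)]
collar []
sprue_tube [([0.8, -0.018, 0.02], 0.64)]
sprue_pin [([0.725, 0.078, 0.079], 0.73)]
brush [([0.34, 0
[... 497 characters left out ...]
, 0.42)]
chest [([0.523, -0.344, 0.126], 0.97)]
handle [([0.565, -0.339, 0.125], 0.96)]
catch_knob [([0.484, 0.281, 0.03], 0.68)]
cell1 [([0.478, 0.275, 0.029], 0.86)]
hammer [([0.366, -0.184, 0.025], 0.75)]
slick [([0.512, -0.025, 0.005], 0.91), ([0.479, 0.277, 0.031], 0.73), ([0.606, 0.074, 0.063], 0.46)]
collar [([0.606, 0.073, 0.066], 0.23)]
sprue_tube [([0.785, -0.018, 0.033], 0.81), ([0.567, -0.337, 0.125], 0.21)]
sprue_pin [([0.713, 0.078, 0.057], 0.7)]
brush [([0.335, 0.182, 0.017], 0.73), ([0.609, 0.073, 0.065], 0.67), ([0.479, -0.206, 0.146], 0.61), ([0.785, -0.012, 0.036], 0.55), ([0.413, 0.483, 0.007], 0.47)]
pattern [([0.414, 0.485, 0.006], 0.55), ([0.479, -0.204, 0.146], 0.17)]
```

View pics/scene0.png

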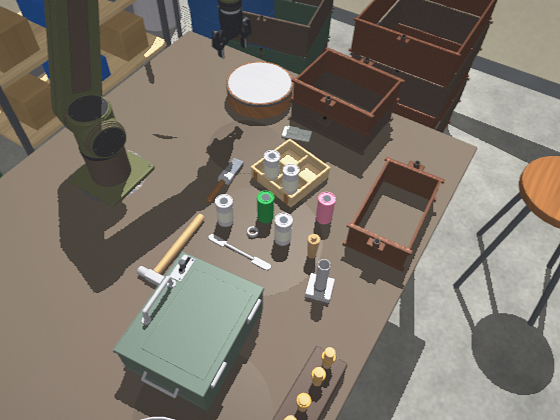

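View pics/side0.png

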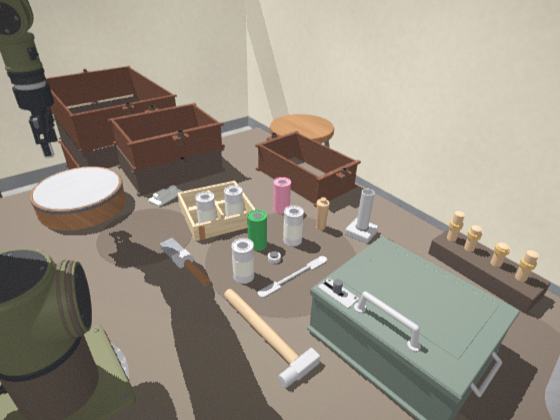

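The scene view shows loose white tins at (224,210) and (283,229), and look-alikes in green (265,207) and pink (326,208). The crate is at (290,172) with two tins in it. The chest handle is at (155,298) and the knob at (184,262). The side view agrees: loose tins at (243,262) and (293,226), crate at (218,210). I'll zoom in to measure.

```bash
python3 - <<'E'
import cv2,numpy as np
a=cv2.imread("pics/scene0.png");b=cv2.imread("pics/side0.png")
def crop(im,x,y,w,h,s):
    c=cv2.resize(im[y:y+h,x:x+w],None,fx=s,fy=s,interpolation=cv2.INTER_CUBIC)
    for i in range(0,w,20): cv2.putText(c,str(x+i),(int(i*s),8),0,.3,(0,255,255),1);cv2.line(c,(int(i*s),10),(int(i*s),14),(0,255,255),1)
    for j in range(20,h,20): cv2.putText(c,str(y+j),(0,int(j*s)+3),0,.3,(0,255,255),1)
    return c
t=np.hstack([crop(a,205,135,135,115,2.96),crop(b,175,170,135,115,2.96)])
u=np.hstack([crop(a,115,235,160,88,2.5),crop(b,305,240,160,88,2.5)])
h=min(t.shape[1],800);c=np.zeros((t.shape[0]+u.shape[0],800,3),np.uint8);c[:t.shape[0],:t.shape[1]]=t[:,:800];c[t.shape[0]:,:u.shape[1]]=u[:,:800]
cv2.imwrite("pics/crop1.png",c);print(c.shape)
E
```

```text
(560, 800, 3)
```

View pics/crop1.png

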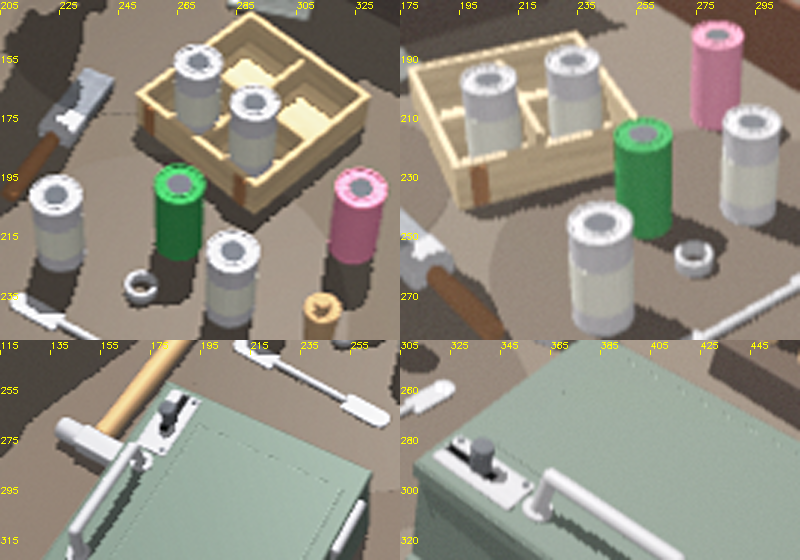

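```bash
cat > h.py <<'E'
from bench import *
import numpy as np,cv2
from scipy.spatial.transform import Rotation as R
def ray(p,u,v):
    f=210/np.tan(np.radians(p["vertical_fov"]/2));V=np.array(p["view"])
    d=V[:3,:3].T@np.array([(u-p["cx"])/f,-(v-p["cy"])/f,-1]);return -V[:3,:3].T@V[:3,3],d
def atz(p,u,v,z):
    o,d=ray(p,u,v);return (o+d*(z-o[2])/d[2])[:2]
def proj(p,X):
    f=210/np.tan(np.radians(p["vertical_fov"]/2));V=np.array(p["view"]);c=V[:3,:3]@X+V[:3,3]
    return p["cx"]+f*c[0]/-c[2],p["cy"]-f*c[1]/-c[2]
def tcp():
    s=read_state();return s,R.from_rotvec(s["tcp_rot"]).as_matrix()
def delta(target,zdir_yaw=None):
    s,M=tcp();d=M.T@(np.array(target)-s["position"])/0.03;return d
E
python3 - <<'E'
from h import *
a=get_image("scene");b=get_image("side")
P={"tinA":(.1,(223.9,200.5),(242.6,245.3)),"tinB":(.1,(283.7,219.5),(293.6,211.9)),"t3":(.106,(271.9,155.9),(205.4,197)),"t4":(.106,(291.1,169.5),(233.4,190.6)),
"cL":(.05,(251.3,167.1),(195.3,239.3)),"cT":(.05,(289.5,139.4),(178.7,193)),"cR":(.05,(330,167.8),(234.1,181.5)),"cB":(.05,(290.1,201.2),None),
"h1":(.170,(170.2,278.2),(364.2,293.2)),"h2":(.17,(145.4,310.2),(415,330)),"knob":(.154,(182.6,261.4),(338.2,282)),"ring":(.014,(205+140/2.96,135+278/2.96),(175+293/2.96,170+247/2.96))}
for k,(z,u,v) in P.items(): print(k,np.round(atz(a,*u,z),3),v and np.round(atz(b,*v,z),3))
E
```

```text
tinA [0.432 0.048] [0.431 0.047]
tinB [0.618 0.085] [0.613 0.082]
t3 [0.459 0.273] [0.457 0.272]
t4 [0.54  0.257] [0.536 0.255]
cL [0.401 0.239] [0.377 0.19 ]
cT [0.441 0.416] [0.441 0.418]
cR [0.62  0.377] [0.613 0.378]
cB [0.581 0.187] None
h1 [ 0.498 -0.265] [ 0.489 -0.263]
h2 [ 0.503 -0.364] [ 0.495 -0.368]
knob [ 0.486 -0.204] [ 0.484 -0.205]
ring [0.526 0.057] [0.533 0.059]
```

```bash
python3 -m creep '[[[0,0,0],[-1,-0.9,0],0.65],[[0,0,0],[-1,-0.9,0],0.65],[[0,0,0],[-1,-0.9,0],0.65],[[0,0,0],[-1,-0.9,0],0.65],[[0,0,0],[-1,-0.9,0],0.65],[[0,0,0],[-1,-0.9,0],0.65],[[0,0,0],[-1,-0.9,0],0.65],[[0,0,0],[-1,-0.9,0],0.65],[[0,0,0],[-1,-0.9,0],0.65],[[0,0,0],[-1,-0.9,0],0.65],[[0,0,0],[-1,-0.9,0],0.65],[[0,0,0],[0,0,0],0.65]]' 40
python3 - <<'E'
from h import *
s,M=tcp();print(M.round(3),s["joint_pos"]);print(delta([.4315,.0475,.2]))
p=get_image("wrist");cv2.imwrite("pics/w1.png",p["img"][:,:,::-1])
for n in ["tin1_mid","crate"]: print(n,[(np.round(d["position"],3),d["conf"]) for d in search_frame(p,n)])
print(np.array(p["view"]).round(3))
E
```

```text
clock: 2.7
position: [0.3854, 0.1151, 0.2315]
tcp_rot: [0.488, 3.102, -0.001]
force: [0.5, 1.1, 1.3]
finger_gap: 0.824
[[-0.952  0.307  0.002]
 [ 0.307  0.952 -0.001]
 [-0.002 -0.001 -1.   ]] [ 0.29163268  0.04825587 -0.39811311  1.12301106 -0.00168623  0.60346113]
[-2.15294461 -1.67285846  1.05630105]
tin1_mid [(array([0.597, 0.089, 0.064]), 0.65)]
crate [(array([0.493, 0.336, 0.016]), 0.87), (array([0.427, 0.056, 0.098]), 0.56)]
[[ 0.307  0.952 -0.001 -0.229]
 [-0.9    0.29  -0.325  0.356]
 [-0.309  0.1    0.946 -0.274]
 [ 0.     0.     0.     1.   ]]
```

View pics/w1.png

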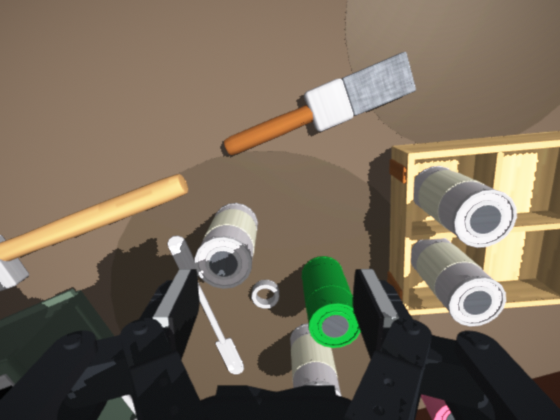

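The wrist view shows tin A's top at (223,263), green at (335,326), and the crate tin tops at (485,218) and (473,301). I'll cross-check these.

```bash
python3 - <<'E'
from h import *
p=get_image("wrist")
for n,u,v,z in [("A",223,263,.1),("green",335,326,.1),("t",485,218,.106),("t",473,301,.106),("ring",264,293,.014),("cL",402,150,.05)]: 
    print(n,atz(p,u,v,z).round(4))
print(delta([.4315,.0475,.06]))
E
```

```text
A [0.4278 0.0558]
green [0.5243 0.1354]
t [0.4517 0.2831]
t [0.5309 0.2635]
ring [0.5204 0.0615]
cL [0.3888 0.2442]
[-2.26849744 -1.78935085  5.70776678]
```

```bash
python3 -m creep '[[[0,0,0],[-0.76,-0.6,0],0.65],[[0,0,0],[-0.76,-0.6,0],0.65],[[0,0,0],[-0.75,-0.59,0.3],0.65],[[0,0,0],[0,0,0.7],0.65],[[0,0,0],[0,0,1],0.65],[[0,0,0],[0,0,1],0.65],[[0,0,0],[0,0,1],0.65],[[0,0,0],[0,0,1],0.65],[[0,0,0],[0,0,0.5],0.65],[[0,0,0],[0,0,0.3],0.65],[[0,0,0],[0,0,0],0.65],[[0,0,0],[0,0,0],0.65]]'
python3 - <<'E'
from h import *
print(delta([.4315,.0475,.056]))
p=get_image("wrist");cv2.imwrite("pics/w2.png",p["img"][:,:,::-1])
E
```

```text
clock: 4.1
position: [0.4325, 0.0475, 0.0579]
tcp_rot: [0.475, 3.105, 0.0]
force: [0.1, -0.1, 0.9]
finger_gap: 0.822
[ 0.03297244 -0.0114945   0.06349835]
```

View pics/w2.png

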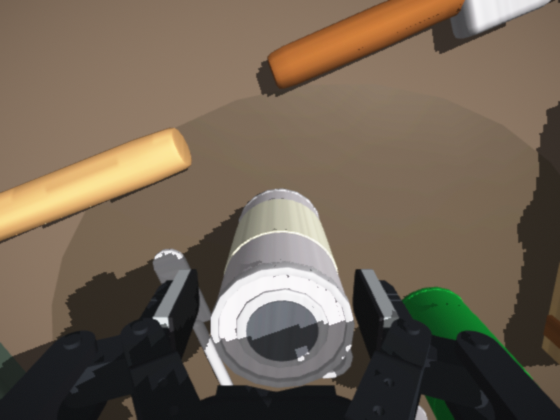

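```bash
python3 -m creep '[[[0,0,0],[0,0,0],-0.2],[[0,0,0],[0,0,0],-0.2],[[0,0,0],[0,0,0],-0.2],[[0,0,0],[0,0,0],-0.2],[[0,0,0],[0,0,0],-0.2],[[0,0,0],[0,0,-0.3],-0.2],[[0,0,0],[0,0,-0.8],-0.2],[[0,0,0],[0,0,-1],-0.2],[[0,0,0],[0,0,-1],-0.2],[[0,0,0],[0,0,-1],-0.2],[[0,0,0],[0,0,-0.7],-0.2],[[0,0,0],[0,0,0],-0.2]]' 40
python3 - <<'E'
from h import *
print(delta([.477,.358,.2]))
E
```

```text
clock: 5.35
position: [0.4336, 0.0466, 0.204]
tcp_rot: [0.477, 3.1, 0.001]
force: [0.4, -0.1, -4.0]
finger_gap: 0.6
[ 1.73989757 10.33318683  0.1392678 ]
```

```bash
python3 -m creep '[[[0,0,0],[0.1,0.6,0],-0.2],[[0,0,0],[0.16,0.97,0],-0.2],[[0,0,0],[0.16,0.97,0],-0.2],[[0,0,0],[0.16,0.97,0],-0.2],[[0,0,0],[0.16,0.97,0],-0.2],[[0,0,0],[0.16,0.97,0],-0.2],[[0,0,0],[0.16,0.97,0],-0.2],[[0,0,0],[0.16,0.97,0],-0.2],[[0,0,0],[0.16,0.97,0],-0.2],[[0,0,0],[0.16,0.97,0],-0.2],[[0,0,0],[0.16,0.97,0],-0.2],[[0,0,0],[0,0,0],-0.2]]'
python3 -m creep '[[[0,0,0],[0,0,0],-0.2],[[0,0,0],[0,0,0],-0.2]]'
python3 - <<'E'
from h import *
print(delta([.477,.358,.2]), tcp()[0]["tcp_rot"])
p=get_image("wrist")
im=p["img"][:,:,::-1].copy()
def box(cx,cy,yaw):
    R2=np.array([[np.cos(yaw),-np.sin(yaw)],[np.sin(yaw),np.cos(yaw)]])
    q=[R2@np.array(c)*.092+[cx,cy] for c in [(-1,-1),(-1,1),(1,1),(1,-1)]]
    return np.array([proj(p,np.array([*c,.05])) for c in q]).astype(int)
cv2.polylines(im,[box(.510,.305,np.radians(-13))],True,(0,0,255),1)
cv2.imwrite("pics/w3.png",im)
E
```

```text
clock: 6.55
position: [0.4759, 0.3598, 0.1987]
tcp_rot: [-0.472, -3.104, 0.0]
force: [-0.4, -0.2, -3.8]
finger_gap: 0.603
clock: 6.75
position: [0.4752, 0.3554, 0.1999]
tcp_rot: [-0.477, -3.103, 0.005]
force: [-1.1, -1.2, -4.6]
finger_gap: 0.601
[-0.03107594  0.10064078 -0.00519076] [-0.47746586 -3.10298905  0.00459828]
```

View pics/w3.png

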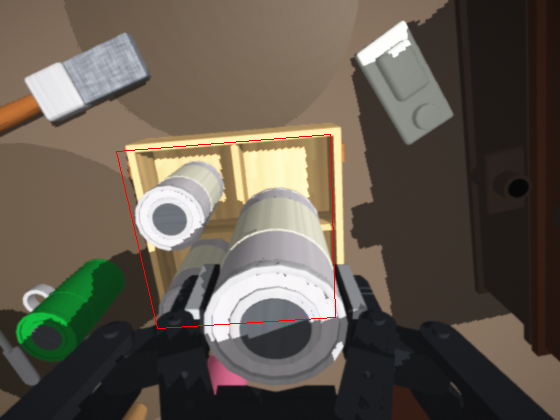

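The wrist view has near crate rim corners at about (127,147) and (340,127), roughly 10 px right of my red estimate. I'll refit.

```bash
python3 - <<'E'
from h import *
p=get_image("wrist");s=get_image("scene");cv2.imwrite("pics/s3.png",s["img"][:,:,::-1])
L=atz(p,127,147,.05);T=atz(p,340,127,.05);print(L,T,np.linalg.norm(T-L),np.degrees(np.arctan2(*(T-L)[::-1])))
e2=(T-L)/np.linalg.norm(T-L);e1=np.array([e2[1],-e2[0]]);m=(L+T)/2
c=m+e1*.092;print("centre",c)
for a,b in[(-1,1),(1,1),(-1,-1),(1,-1)]:print(c+.0445*(a*e1+b*e2))
# chamfer-free check: old corner estimates, least squares
A=np.array([[.401,.239],[.441,.417],[.617,.3775],[.581,.187]]);print(A.mean(0),atz(p,168,219,.106))
E
```

```text
[0.39924899 0.24609863] [0.43803449 0.42490387] 0.18296346647974945 77.76129867776872
centre [0.50855085 0.31599864]
[0.47449554 0.36892061]
[0.56147283 0.35005395]
[0.45562887 0.28194332]
[0.54260617 0.26307666]
[0.51     0.305125] [0.45662398 0.27797651]
```

```bash
python3 -m creep '[[[0,0,0],[0.13,0.31,0],-0.2],[[0,0,0],[0,0,0.5],-0.2],[[0,0,0],[0,0,0.9],-0.2],[[0,0,0],[0,0,0.9],-0.2],[[0,0,0],[0,0,0.9],-0.2],[[0,0,0],[0,0,0.6],-0.2],[[0,0,0],[0,0,0.3],-0.2],[[0,0,0],[0,0,0.15],-0.2],[[0,0,0],[0,0,0.1],-0.2],[[0,0,0],[0,0,0],-0.2],[[0,0,0],[0,0,0],-0.2],[[0,0,0],[0,0,0],-0.2]]'
python3 -m creep '[[[0,0,0],[0,0,0.06],-0.2],[[0,0,0],[0,0,0.05],-0.2],[[0,0,0],[0,0,0.0],-0.2],[[0,0,0],[0,0,0],-0.2]]'
python3 - <<'E'
from h import *
p=get_image("wrist");cv2.imwrite("pics/w4.png",p["img"][:,:,::-1]);print(read_state()["force"],read_state()["position"])
E
```

```text
clock: 8.1
position: [0.4757, 0.3673, 0.0717]
tcp_rot: [0.477, 3.104, 0.002]
force: [-0.3, 0.5, -3.8]
finger_gap: 0.596
clock: 8.5
position: [0.4751, 0.3668, 0.0674]
tcp_rot: [-0.477, -3.105, 0.0]
force: [-0.4, 0.3, -3.3]
finger_gap: 0.603
[ 0.31690859 -0.27050401 -3.53192482] [0.47519941 0.36684398 0.06744731]
```

View pics/w4.png

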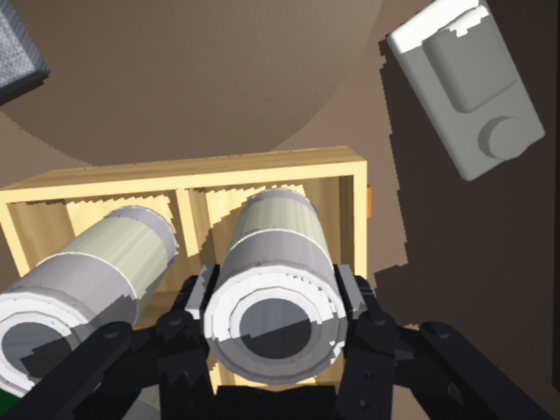

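The tin sits centred in its cell, between the divider at column 200 and the wall at column 340. I'll lower it the last few millimetres.

```bash
python3 -m creep '[[[0,0,0],[0,0,0.06],-0.2],[[0,0,0],[0,0,0.06],-0.2],[[0,0,0],[0,0,0.0],-0.2],[[0,0,0],[0,0,0],-0.2]]'
python3 -m creep '[[[0,0,0],[0,0,0.03],-0.2],[[0,0,0],[0,0,0],-0.2],[[0,0,0],[0,0,0],-0.2]]'
```

```text
clock: 8.95
position: [0.4754, 0.367, 0.0645]
tcp_rot: [0.477, 3.105, 0.001]
force: [-1.7, -0.1, 1.5]
finger_gap: 0.601
clock: 9.25
position: [0.4756, 0.3671, 0.0645]
tcp_rot: [0.477, 3.104, 0.001]
force: [-1.3, -1.0, 7.7]
finger_gap: 0.598
```

```bash
python3 -m creep '[[[0,0,0],[0,0,0],0.4],[[0,0,0],[0,0,0],0.4],[[0,0,0],[0,0,0],0.4],[[0,0,0],[0,0,-0.3],0.4],[[0,0,0],[0,0,-0.7],0.4],[[0,0,0],[0,0,-1],0.5],[[0,0,0],[0,0,-1],0.65],[[0,0,0],[-0.2,-0.2,-1],0.65],[[0,0,0],[-0.7,-0.7,-0.5],0.65],[[0,0,0],[-0.9,-0.95,0],0.65],[[0,0,0],[-0.9,-0.95,0],0.65],[[0,0,0],[-0.9,-0.95,0],0.65]]'
python3 -m creep '[[[0,0,0],[-0.9,-0.95,0],0.65],[[0,0,0],[-0.9,-0.95,0],0.65],[[0,0,0],[-0.8,-0.9,0],0.65],[[0,0,0],[-0.5,-0.5,0],0.65],[[0,0,0],[0,0,0],0.65],[[0,0,0],[0,0,0],0.65],[[0,0,0],[0,0,0],0.65]]'
python3 - <<'E'
from h import *
p=get_image("wrist");print(delta([.615,.083,.056]))
cv2.imwrite("pics/w5.png",p["img"][:,:,::-1])
s=get_image("side");q=get_image("scene")
f=np.hstack([p["img"],q["img"]])[:,:,::-1];f=cv2.resize(f,(800,300))
g=np.hstack([s["img"][170:270,150:330],q["img"][120:220,210:390]])[:,:,::-1];g=cv2.resize(g,(800,222))
cv2.imwrite("pics/c5.png",np.vstack([f,g]))
E
```

```text
clock: 10.45
position: [0.5451, 0.2261, 0.199]
tcp_rot: [0.476, 3.104, 0.001]
force: [-0.1, 0.0, -0.5]
finger_gap: 0.82
clock: 11.15
position: [0.603, 0.1057, 0.1982]
tcp_rot: [-0.475, -3.105, -0.001]
force: [-0.1, 0.5, 0.5]
finger_gap: 0.822
[-0.61190843 -0.61064313  4.7394337 ]
```

View pics/c5.png

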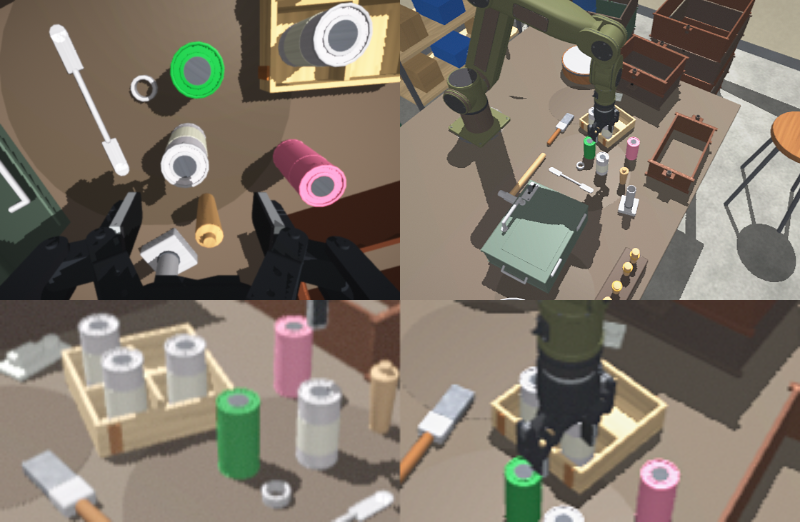

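Tin 1 stands in its cell, seen top left in the side crop. Tin B's top is at about (262,231) in the full wrist frame, and the pin is 20 mm beyond it towards the fingers.

```bash
python3 - <<'E'
from h import *
p=get_image("wrist")
for n,u,v,z in [("B",262,231,.1),("green",277,98,.1),("pin",291,330,.1),("pink",452,260,.1),("tubebase",230,350,.02),("tin4",480,49,.106)]: print(n,atz(p,u,v,z).round(3))
s=read_state();print(s["position"])
E
```

```text
B [0.616 0.092]
green [0.527 0.132]
pin [0.71  0.087]
pink [0.685 0.228]
tubebase [ 0.778 -0.003]
tin4 [0.537 0.263]
[0.60305998 0.10581914 0.19812294]
```

```bash
python3 -m creep '[[[0,0,0],[-0.6,-0.47,0],0.65],[[0,0,0],[0,0,0.5],0.65],[[0,0,0],[0,0,1],0.65],[[0,0,0],[0,0,1],0.65],[[0,0,0],[0,0,1],0.65],[[0,0,0],[0,0,0.8],0.65],[[0,0,0],[0,0,0.43],0.65],[[0,0,0],[0,0,0],0.65],[[0,0,0],[0,0,0],0.65],[[0,0,0],[0,0,0],0.65]]'
python3 -m creep '[[[0,0,0],[0,0,0],-0.2],[[0,0,0],[0,0,0],-0.2],[[0,0,0],[0,0,0],-0.2],[[0,0,0],[0,0,0],-0.2],[[0,0,0],[0,0,0],-0.2]]' 40
```

```text
clock: 12.35
position: [0.6178, 0.0863, 0.0578]
tcp_rot: [0.476, 3.102, 0.001]
force: [0.7, 0.5, 0.5]
finger_gap: 0.826
clock: 12.85
position: [0.6176, 0.0863, 0.0577]
tcp_rot: [0.476, 3.102, 0.002]
force: [-0.0, 1.2, 5.7]
finger_gap: 0.603
```

```bash
python3 -m creep '[[[0,0,0],[0,0,-0.3],-0.2],[[0,0,0],[0,0,-0.8],-0.2],[[0,0,0],[0,0,-1],-0.2],[[0,0,0],[0,0,-1],-0.2],[[0,0,0],[0,0,-1],-0.2],[[0,0,0],[0.2,0.3,-0.6],-0.2],[[0,0,0],[0.5,0.9,0],-0.2],[[0,0,0],[0.5,0.95,0],-0.2],[[0,0,0],[0.5,0.95,0],-0.2],[[0,0,0],[0.5,0.95,0],-0.2],[[0,0,0],[0.5,0.95,0],-0.2],[[0,0,0],[0.5,0.95,0],-0.2]]'
python3 -m creep '[[[0,0,0],[0.5,0.9,0],-0.2],[[0,0,0],[0.4,0.6,0],-0.2],[[0,0,0],[0.27,0.3,0],-0.2],[[0,0,0],[0,0,0],-0.2],[[0,0,0],[0,0,0],-0.2],[[0,0,0],[0,0,0],-0.2]]'
python3 - <<'E'
from h import *
print(delta([.5625,.348,.072]),read_state()["force"])
E
```

```text
clock: 14.05
position: [0.5773, 0.2857, 0.1965]
tcp_rot: [-0.477, -3.104, 0.002]
force: [0.3, -0.4, -3.9]
finger_gap: 0.596
clock: 14.65
position: [0.5614, 0.3456, 0.1971]
tcp_rot: [-0.479, -3.105, 0.001]
force: [0.1, -0.3, -2.9]
finger_gap: 0.599
[-0.01057609  0.08967285  4.16862963] [ 0.13399536 -0.28099751 -2.90309752]
```

```bash
python3 -m creep '[[[0,0,0],[0,0.09,0.3],-0.2],[[0,0,0],[0,0,0.8],-0.2],[[0,0,0],[0,0,1],-0.2],[[0,0,0],[0,0,0.9],-0.2],[[0,0,0],[0,0,0.6],-0.2],[[0,0,0],[0,0,0.35],-0.2],[[0,0,0],[0,0,0.2],-0.2],[[0,0,0],[0,0,0],-0.2],[[0,0,0],[0,0,0],-0.2],[[0,0,0],[0,0,0],-0.2]]'
python3 - <<'E'
from h import *
p=get_image("wrist");cv2.imwrite("pics/w6.png",p["img"][:,:,::-1])
E
```

```text
clock: 15.65
position: [0.5629, 0.3502, 0.0739]
tcp_rot: [0.477, 3.103, 0.003]
force: [0.3, 0.3, -2.9]
finger_gap: 0.6
```

View pics/w6.png

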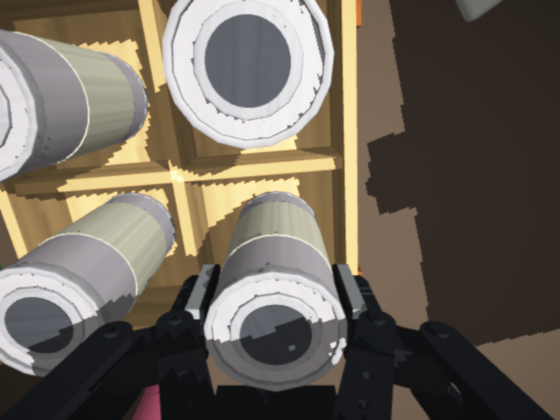

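The foot is inside the empty cell, clear of the dividers at row 165 and column 185. I'll lower the rest of the way.

```bash
python3 -m creep '[[[0,0,0],[0,0,0.1],-0.2],[[0,0,0],[0,0,0.06],-0.2],[[0,0,0],[0,0,0.06],-0.2],[[0,0,0],[0,0,0],-0.2],[[0,0,0],[0,0,0],-0.2]]'
python3 -m creep '[[[0,0,0],[0,0,0.04],-0.2],[[0,0,0],[0,0,0.03],-0.2],[[0,0,0],[0,0,0],-0.2],[[0,0,0],[0,0,0],-0.2]]'
```

```text
clock: 16.2
position: [0.5618, 0.3496, 0.0658]
tcp_rot: [-0.477, -3.105, 0.0]
force: [-0.1, 1.4, -2.5]
finger_gap: 0.599
clock: 16.6
position: [0.5619, 0.3497, 0.0639]
tcp_rot: [-0.477, -3.105, 0.0]
force: [0.2, 0.0, -4.0]
finger_gap: 0.596
```

```bash
python3 -m creep '[[[0,0,0],[0,0,0.03],-0.2],[[0,0,0],[0,0,0.03],-0.2],[[0,0,0],[0,0,0],-0.2],[[0,0,0],[0,0,0],-0.2]]'
```

```text
clock: 17.0
position: [0.5621, 0.3497, 0.0637]
tcp_rot: [0.477, 3.104, 0.001]
force: [-1.6, -1.0, 5.0]
finger_gap: 0.594
```

```bash
python3 -m creep '[[[0,0,0],[0,0,0],0.4],[[0,0,0],[0,0,0],0.4],[[0,0,0],[0,0,0],0.4],[[0,0,0],[0,0,-0.3],0.4],[[0,0,0],[0,0,-0.7],0.4],[[0,0,0],[0,0,-1],0.4],[[0,0,0],[0,0,-1],0.4],[[0,0,0],[0,-0.2,-1],0.4],[[0,0,0],[-0.1,-0.6,-1],0.4],[[0,0,0],[-0.15,-1,-1],0.4],[[0,0,0],[-0.15,-1,-0.5],0.4],[[0,0,0],[-0.15,-1,0],0.4]]'
python3 -m creep '[[[0,0,0],[-0.15,-1,0],0.4],[[0,0,0],[-0.15,-1,0],0.4],[[0,0,0],[-0.15,-1,0],0.4],[[0,0,0],[-0.15,-1,0],0.4],[[0,0,0],[-0.15,-1,0],0.4],[[0,0,0],[-0.15,-1,0],0.4],[[0,0,0],[-0.15,-1,0],0.4],[[0,0,0],[-0.15,-1,0],0.4],[[0,0,0],[-0.15,-1,0],0.4],[[0,0,0],[-0.15,-1,0],0.4],[[0,0,0],[-0.15,-1,0],0.4],[[0,0,0],[-0.15,-1,0],0.4]]'
python3 -m creep '[[[0,0,0],[-0.15,-1,0],0.4],[[0,0,0],[-0.15,-1,0],0.4],[[0,0,0],[-0.15,-1,0],0.4],[[0,0,8.5],[-0.15,-0.5,0],0.4],[[0,0,8.5],[0,0,0],0.4],[[0,0,8.5],[0,0,0],0.4],[[0,0,8.5],[0,0,0],0.4],[[0,0,8.5],[0,0,0],0.4],[[0,0,8.5],[0,0,0],0.4],[[0,0,8.5],[0,0,0],0.4],[[0,0,8.5],[0,0,0],0.4],[[0,0,0],[0,0,0],0.4]]'
python3 -m creep '[[[0,0,0],[0,0,0],0.4],[[0,0,0],[0,0,0],0.4]]'
python3 - <<'E'
from h import *
s,M=tcp();print(M.round(3),s["joint_pos"].round(2) if hasattr(s["joint_pos"],'round') else s["joint_pos"])
p=get_image("wrist");q=get_image("scene");r=get_image("side")
cv2.imwrite("pics/w7.png",p["img"][:,:,::-1])
for n in ["handle","catch_knob"]: print(n,[(np.round(d["position"],3),round(d["conf"],2)) for d in search_frame(p,n)])
top=cv2.resize(p["img"][:,:,::-1],(480,360))
b=np.hstack([cv2.resize(q["img"][130:220,225:345,::-1],(400,240)),cv2.resize(r["img"][165:255,170:290,::-1],(400,240))])
o=np.zeros((600,800,3),np.uint8);o[:360,:480]=top;o[360:]=b;cv2.imwrite("pics/c7.png",o)
E
```

```text
clock: 18.2
position: [0.5449, 0.2358, 0.261]
tcp_rot: [0.475, 3.1, 0.005]
force: [0.5, 0.3, 0.3]
finger_gap: 0.701
clock: 19.4
position: [0.4867, -0.1249, 0.2579]
tcp_rot: [0.477, 3.104, -0.0]
force: [0.3, -0.6, -0.1]
finger_gap: 0.699
clock: 20.6
position: [0.4727, -0.2293, 0.2578]
tcp_rot: [2.131, 2.307, 0.0]
force: [0.1, 0.7, 0.8]
finger_gap: 0.7
clock: 20.8
position: [0.4726, -0.2292, 0.2574]
tcp_rot: [2.129, 2.31, 0.0]
force: [0.6, -0.4, -0.7]
finger_gap: 0.698
[[-0.081  0.997  0.   ]
 [ 0.997  0.081 -0.   ]
 [-0.     0.    -1.   ]] [-0.45  0.25 -0.08  1.24  0.    1.04]
handle [(array([ 0.579, -0.245,  0.129]), 0.66)]
catch_knob [(array([ 0.478, -0.2  ,  0.15 ]), 0.71)]
```

View pics/c7.png

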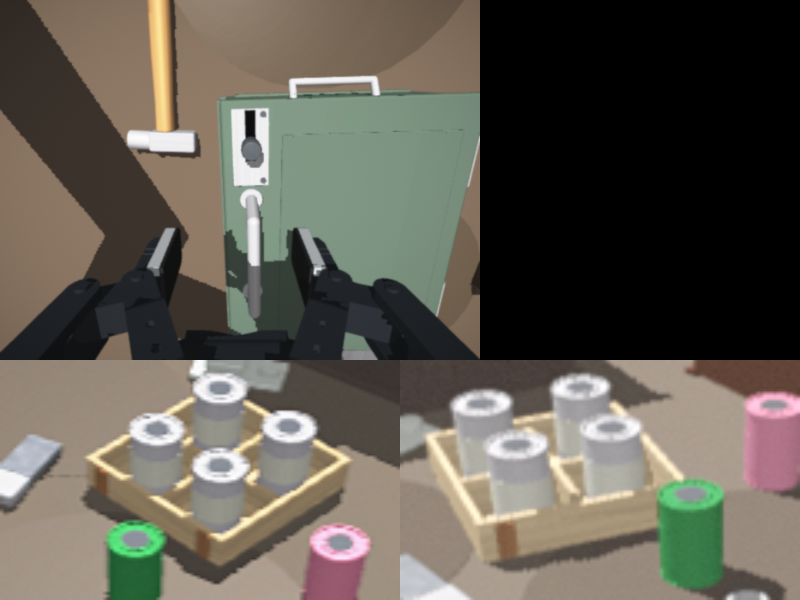

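All four tins stand in the crate, one to a cell. The wrist view has the knob top at about (293,170), and the bar from (294,237) to (296,367).

```bash
python3 - <<'E'
from h import *
p=get_image("wrist")
for n,u,v,z in [("h+",294,237,.17),("h-",296,367,.17),("knob",293,170,.154),("plate far",257*1.1667-14,109*1.1667,.128),("slot base",251*1.1667,185*1.1667,.128)]: print(n,atz(p,u,v,z).round(4))
for t in [[.494,-.3135,.16],[.492,-.309,.15]]: print(delta(t))
E
```

```text
h+ [ 0.4873 -0.2443]
h- [ 0.5006 -0.364 ]
knob [ 0.4828 -0.1978]
plate far [ 0.4758 -0.1699]
slot base [ 0.4883 -0.243 ]
[-2.85873271  0.48815185  3.23600419]
[-2.70393257  0.43364049  3.56935233]
```

```bash
python3 -m creep '[[[0,0,0],[-0.9,0.15,0],0.4],[[0,0,0],[-0.97,0.16,0],0.4],[[0,0,0],[-0.9,0.15,0.3],0.4],[[0,0,0],[0,0,0.8],0.4],[[0,0,0],[0,0,0.9],0.4],[[0,0,0],[0,0,0.8],0.4],[[0,0,0],[0,0,0.5],0.4],[[0,0,0],[0,0,0.3],0.4],[[0,0,0],[0,0,0],0.4],[[0,0,0],[0,0,0],0.4],[[0,0,0],[0,0,0],0.4]]'
python3 - <<'E'
from h import *
p=get_image("wrist");cv2.imwrite("pics/w8.png",p["img"][:,:,::-1]);print(delta([.493,-.311,.149]))
E
```

```text
clock: 22.2
position: [0.4937, -0.3114, 0.1503]
tcp_rot: [2.13, 2.306, 0.001]
force: [1.0, 0.5, 0.3]
finger_gap: 0.703
[ 0.01556524 -0.02232015  0.04358338]
```

View pics/w8.png

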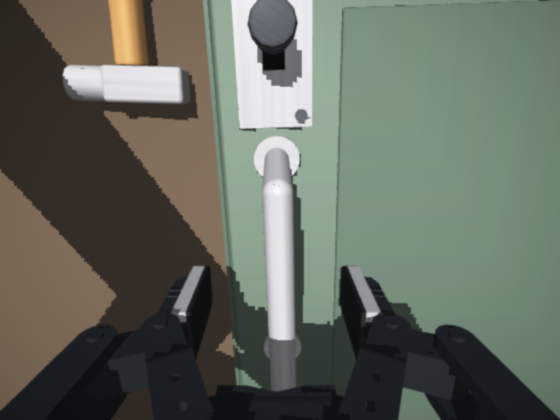

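The bar (column about 281) lies midway between the pads (205 and 345), and the knob is at (272,20). I'll close on it and try the lid.

```bash
python3 -m creep '[[[0,0,0],[0,0,0],-0.9],[[0,0,0],[0,0,0],-0.9],[[0,0,0],[0,0,0],-0.9],[[0,0,0],[0,0,0],-0.9],[[0,0,0],[0,0,0],-0.9],[[0,0,0],[0,0,0],-0.9],[[0,0,0],[0,0,0],-0.9]]' 40
python3 -m creep '[[[0,0,0],[0,0,-0.06],-0.9],[[0,0,0],[0,0,-0.06],-0.9],[[0,0,0],[0,0,0],-0.9],[[0,0,0],[0,0,0],-0.9]]'
```

```text
clock: 22.95
position: [0.4957, -0.3108, 0.1497]
tcp_rot: [2.127, 2.307, 0.006]
force: [6.3, 0.3, -1.3]
finger_gap: 0.121
clock: 23.35
position: [0.4962, -0.3108, 0.1521]
tcp_rot: [2.127, 2.307, 0.007]
force: [8.9, 0.6, -7.4]
finger_gap: 0.122
```

```bash
python3 -m creep '[[[0,0,0],[0,0,-0.05],-0.9],[[0,0,0],[0,0,-0.03],-0.9],[[0,0,0],[0,0,0],-0.9],[[0,0,0],[0,0,0],-0.9],[[0,0,0],[0,0,0],-0.9]]'
python3 -m creep '[[[0,0,0],[0,0,-0.04],-0.9],[[0,0,0],[0,0,0],-0.9],[[0,0,0],[0,0,0],-0.9]]'
```

```text
clock: 23.85
position: [0.4968, -0.3107, 0.1544]
tcp_rot: [2.127, 2.307, 0.008]
force: [9.4, 0.4, -9.0]
finger_gap: 0.124
clock: 24.15
position: [0.4969, -0.3107, 0.1549]
tcp_rot: [2.127, 2.307, 0.008]
force: [11.7, -0.8, -13.5]
finger_gap: 0.119
```

```bash
python3 -m creep '[[[0,0,0],[0,0,-0.06],-0.9],[[0,0,0],[0,0,0],-0.9],[[0,0,0],[0,0,0],-0.9]]'
```

```text
clock: 24.45
position: [0.497, -0.3106, 0.1553]
tcp_rot: [2.127, 2.308, 0.008]
force: [14.1, -1.0, -21.0]
finger_gap: 0.122
```

The catch holds: 21 N at 5 mm with almost no further rise. I'll lower, let go, and move to the knob.

```bash
python3 -m creep '[[[0,0,0],[0,0,0.12],-0.9],[[0,0,0],[0,0,0.1],-0.9],[[0,0,0],[0,0,0.02],-0.9],[[0,0,0],[0,0,0],-0.9],[[0,0,0],[0,0,0],0],[[0,0,0],[0,0,0],0],[[0,0,0],[0,0,0],0],[[0,0,0],[0,0,0],0],[[0,0,0],[0,0,-0.7],0],[[0,0,0],[0,0,-0.8],0],[[0,0,0],[0.6,0,0],0],[[0,0,0],[0.9,0,0],0]]'
python3 -m creep '[[[0,0,0],[0.9,0,0],0],[[0,0,0],[0.8,0,0],0],[[0,0,0],[0.4,0,0],0],[[0,0,0],[0,0,0],0],[[0,0,0],[0,0,0],0],[[0,0,0],[0,0,0],0]]'
python3 - <<'E'
from h import *
p=get_image("wrist");cv2.imwrite("pics/w9.png",p["img"][:,:,::-1]);print(delta([.4855,-.202,.135]))
E
```

```text
clock: 25.65
position: [0.4898, -0.2665, 0.1965]
tcp_rot: [2.133, 2.304, 0.001]
force: [-0.4, 0.3, -1.5]
finger_gap: 0.499
clock: 26.25
position: [0.4846, -0.2041, 0.1958]
tcp_rot: [2.132, 2.306, -0.0]
force: [0.8, 0.6, 0.8]
finger_gap: 0.503
[0.07107133 0.0357184  2.02631722]
```

View pics/w9.png

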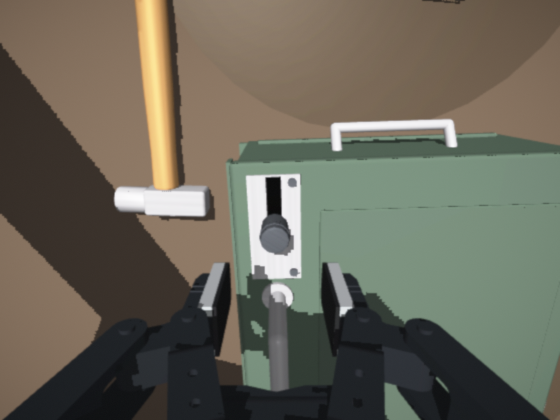

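```bash
python3 - <<'E'
from h import *
p=get_image("wrist")
k=atz(p,275,240,.154);print(k,atz(p,275,250,.14),delta([*k,.136]))
E
```

```text
[ 0.48399955 -0.20264807] [ 0.48501093 -0.21593187] [ 0.05321143 -0.01404843  1.99262948]
```

```bash
python3 -m creep '[[[0,0,0],[0.05,0,0.3],0],[[0,0,0],[0,0,0.7],0],[[0,0,0],[0,0,0.6],0],[[0,0,0],[0,0,0.4],0],[[0,0,0],[0,0,0],0],[[0,0,0],[0,0,0],0],[[0,0,0],[0,0,0],-0.9],[[0,0,0],[0,0,0],-0.9],[[0,0,0],[0,0,0],-0.9],[[0,0,0],[0,0,0],-0.9],[[0,0,0],[0,0,0],-0.9],[[0,0,0],[0,0,0],-0.9]]' 25
python3 -m creep '[[[0,0,0],[0.1,0,0],-0.9],[[0,0,0],[0.15,0,0],-0.9],[[0,0,0],[0.15,0,0],-0.9],[[0,0,0],[0.15,0,0],-0.9],[[0,0,0],[0.15,0,0],-0.9],[[0,0,0],[0.1,0,0],-0.9],[[0,0,0],[0,0,0],-0.9],[[0,0,0],[0,0,0],-0.9],[[0,0,0],[0,0,0],-0.9]]'
```

```text
clock: 27.55
position: [0.4838, -0.2022, 0.1369]
tcp_rot: [2.132, 2.307, -0.002]
force: [-3.7, -1.0, 5.3]
finger_gap: 0.194
clock: 28.45
position: [0.4814, -0.1794, 0.1369]
tcp_rot: [2.132, 2.305, -0.006]
force: [-5.4, -3.2, 6.8]
finger_gap: 0.202
```

```bash
python3 -m creep '[[[0,0,0],[0.06,0,0],-0.9],[[0,0,0],[0.06,0,0],-0.9],[[0,0,0],[0,0,0],-0.9],[[0,0,0],[0,0,0],-0.9]]'
python3 -m creep '[[[0,0,0],[0.06,0,0],-0.9],[[0,0,0],[0.04,0,0],-0.9],[[0,0,0],[0,0,0],-0.9],[[0,0,0],[0,0,0],-0.9]]'
```

```text
clock: 28.85
position: [0.4814, -0.1792, 0.137]
tcp_rot: [2.13, 2.3, -0.014]
force: [-5.4, -12.2, 3.7]
finger_gap: 0.197
clock: 29.25
position: [0.4815, -0.1789, 0.137]
tcp_rot: [2.129, 2.296, -0.021]
force: [-4.5, -19.2, 1.0]
finger_gap: 0.199
```

The knob is hard against its stop at about 23.5 mm with 19 N. I'll release it and return to the handle.

```bash
python3 -m creep '[[[0,0,0],[-0.2,0,0],-0.9],[[0,0,0],[0,0,0],-0.5],[[0,0,0],[0,0,0],0],[[0,0,0],[0,0,0],0],[[0,0,0],[0,0,0],0],[[0,0,0],[0,0,-0.5],0],[[0,0,0],[0,0,-0.8],0],[[0,0,0],[0,0,-0.7],0],[[0,0,0],[-0.7,0,0],0],[[0,0,0],[-0.9,0,0],0],[[0,0,0],[-0.9,0,0],0],[[0,0,0],[-0.9,0,0],0]]'
python3 -m creep '[[[0,0,0],[-0.6,0,0],0],[[0,0,0],[-0.3,0,0],0],[[0,0,0],[0,0,0],0],[[0,0,0],[0,0,0],0],[[0,0,0],[0,0,0],0]]'
python3 - <<'E'
from h import *
p=get_image("wrist");cv2.imwrite("pics/w10.png",p["img"][:,:,::-1]);print(read_state()["position"],delta([.4955,-.311,.149]))
E
```

```text
clock: 30.45
position: [0.4907, -0.2795, 0.1959]
tcp_rot: [2.13, 2.309, 0.0]
force: [0.5, -0.8, 0.4]
finger_gap: 0.499
clock: 30.95
position: [0.4924, -0.3047, 0.1959]
tcp_rot: [-2.13, -2.308, -0.0]
force: [0.1, 0.5, -0.6]
finger_gap: 0.502
[ 0.49246486 -0.30479994  0.19598458] [-0.21484728  0.08451166  1.56603959]
```

No more pictures can be viewed, so I'll go on by the numbers. Next I grip the handle again.

```bash
python3 -m creep '[[[0,0,0],[-0.21,0.06,0.3],0],[[0,0,0],[0,0,0.5],0],[[0,0,0],[0,0,0.5],0],[[0,0,0],[0,0,0.26],0],[[0,0,0],[0,0,0],0],[[0,0,0],[0,0,0],0],[[0,0,0],[0,0,0],-0.9],[[0,0,0],[0,0,0],-0.9],[[0,0,0],[0,0,0],-0.9],[[0,0,0],[0,0,0],-0.9],[[0,0,0],[0,0,0],-0.9],[[0,0,0],[0,0,0],-0.9]]' 50
python3 -m creep '[[[0,0,0],[0.0,0.105,-0.353],-0.9],[[0,0,0],[0,0.105,-0.353],-0.9],[[0,0,0],[0,0,0],-0.9],[[0,0,0],[0,0,0],-0.9]]'
```

```text
clock: 32.2
position: [0.4959, -0.3123, 0.15]
tcp_rot: [2.13, 2.306, 0.002]
force: [2.5, 0.6, 5.2]
finger_gap: 0.116
clock: 32.6
position: [0.501, -0.3116, 0.169]
tcp_rot: [-2.131, -2.307, 0.001]
force: [4.5, -0.9, -7.6]
finger_gap: 0.118
```

The lid comes up freely: 19 mm at 7.6 N. I'll carry on along the arc.

```bash
python3 -m creep '[[[0,0,0],[0,0.138,-0.342],-0.9],[[0,0,0],[0,0.138,-0.342],-0.9],[[0,0,0],[0,0.173,-0.325],-0.9],[[0,0,0],[0,0.173,-0.325],-0.9],[[0,0,0],[0,0.203,-0.307],-0.9],[[0,0,0],[0,0.203,-0.307],-0.9],[[0,0,0],[0,0,0],-0.9],[[0,0,0],[0,0,0],-0.9]]'
```

```text
clock: 33.4
position: [0.5295, -0.3084, 0.227]
tcp_rot: [-2.129, -2.304, 0.004]
force: [-2.7, 0.5, -6.4]
finger_gap: 0.119
```

```bash
python3 -m creep '[[[0,0,0],[0,0.233,-0.285],-0.9],[[0,0,0],[0,0.233,-0.285],-0.9],[[0,0,0],[0,0.263,-0.26],-0.9],[[0,0,0],[0,0.263,-0.26],-0.9],[[0,0,0],[0,0.285,-0.233],-0.9],[[0,0,0],[0,0.285,-0.233],-0.9],[[0,0,0],[0,0.307,-0.2],-0.9],[[0,0,0],[0,0.307,-0.2],-0.9],[[0,0,0],[0,0,0],-0.9],[[0,0,0],[0,0,0],-0.9],[[0,0,0],[0,0,0],-0.9],[[0,0,0],[0,0,0],-0.9]]'
python3 - <<'E'
from h import *
s=read_state();g=np.array(s["position"])+[0,0,.019]
print(g,np.linalg.norm(np.abs(s["qvel"])))
x0,z0=.4959,.169
from scipy.optimize import brentq
print("th from z",brentq(lambda t:.215*np.sin(t)+.052*(np.cos(t)-1)-(g[2]-z0),0,1.2),"from x",brentq(lambda t:.215*(1-np.cos(t))+.052*np.sin(t)-(g[0]-x0)*1.003,0,1.3))
for n in ["scene","side"]:
    p=get_image(n)
    for t in ["handle","catch_knob","hammer","sprue_pin","crate"]: print(n,t,[(np.round(d["position"],3).tolist(),round(d["conf"],2)) for d in search_frame(p,t)][:2])
    th=.8;print(n,"predicted bar px",np.round(proj(p,g)).tolist(),p["img"][tuple(int(round(v)) for v in proj(p,g)[::-1])])
print(read_state()["position"],read_state()["force"],read_state()["clock"])
E
```

```text
clock: 34.6
position: [0.5924, -0.3016, 0.2893]
tcp_rot: [-2.127, -2.303, 0.002]
force: [-12.4, 6.6, 8.6]
finger_gap: 0.116
[ 0.59241857 -0.30158412  0.30826775] 0.0029324076009748204
th from z 0.807222120932668 from x 0.7697854988913303
scene handle []
scene catch_knob [([0.53, 0.053, 0.012], 0.75), ([0.563, -0.176, 0.29], 0.61)]
scene hammer [([0.371, -0.225, 0.026], 0.7)]
scene sprue_pin [([0.725, 0.077, 0.074], 0.49)]
scene crate []
scene predicted bar px [184.0, 280.0] [41 43 45]
side handle [([0.553, -0.326, 0.284], 0.91), ([0.369, -0.181, 0.027], 0.24)]
side catch_knob [([0.534, -0.18, 0.256], 0.74), ([0.471, 0.244, 0.032], 0.24)]
side hammer [([0.369, -0.184, 0.024], 0.55), ([0.557, -0.324, 0.284], 0.42)]
side sprue_pin [([0.71, 0.079, 0.057], 0.87)]
side crate [([0.468, 0.244, 0.032], 0.8)]
side predicted bar px [435.0, 221.0] [45 46 50]
[ 0.59237028 -0.30160914  0.28924354] [-11.1794901    6.25418733   9.1470466 ] 35.2
```

```bash
python3 -m creep '[[[0,0,0],[0,-0.03,-0.05],-0.9],[[0,0,0],[0,-0.03,-0.05],-0.9],[[0,0,0],[0,0,0],-0.9],[[0,0,0],[0,0,0],-0.9],[[0,0,0],[0,0,0],-0.9]]'
python3 -m creep '[[[0,0,0],[0,0,0],-0.9],[[0,0,0],[0,0,0],-0.9],[[0,0,0],[0,0,0],-0.9],[[0,0,0],[0,0,0],-0.9],[[0,0,0],[0,0,0],-0.9]]'
python3 - <<'E'
from h import *
a=get_image("scene")["img"].astype(int)
old=cv2.imread("pics/c7.png")
p=get_image("side");b=p["img"]
# tin tops expected in the side picture: bright rim near each projected top centre
for c in [(.4755,.367),(.562,.350),(.4565,.276),(.540,.258)]:
    u,v=proj(p,np.array([*c,.106]));u,v=int(round(u)),int(round(v));print((u,v),b[v,u],b[v-5:v+6,u-11:u+12].mean(2).max())
E
```

```text
clock: 35.7
position: [0.5925, -0.3015, 0.2895]
tcp_rot: [-2.126, -2.303, -0.001]
force: [-4.7, 5.0, -2.4]
finger_gap: 0.118
clock: 36.2
position: [0.5925, -0.3015, 0.2895]
tcp_rot: [-2.126, -2.303, -0.001]
force: [-4.5, 5.5, -2.7]
finger_gap: 0.117
(195, 181) [146 147 154] 255.0
(224, 174) [147 150 155] 255.0
(205, 196) [146 148 154] 255.0
(234, 190) [144 147 154] 255.0
```

```bash
python3 -c "
from bench import *
print(close_job())"
```

```text
the job is handed in; nothing more can be done
None
```

The job is handed in at about 36 s of the 72 s allowed: both loose tins are in the empty cells, and the gripper is holding the chest lid at about 45°.

- **Tins:** A picture after release showed all four tins upright, one to a cell. In the last side view all four tops were still where I expected them.
- **Trying the lid:** It rose about 5 mm at the handle and then stood fast at 21 N, so the catch was holding it. I set it down again.
- **Catch:** I drew the knob back about 23.5 mm to a hard stop, at 19 N.
- **Lid:** It then came up freely at about 7 N. I raised it by the handle to about 0.77–0.81 rad (44–46°). In the last reading the arm was standing still, with the fingers still closed on the bar.

**Checks that failed or disagreed:**
- **Camera offset:** The wrist camera placed the crate and tins about 6 mm further left than the scene camera. I placed the first tin between the two estimates, and the close-up views showed both tins clear of the cell walls.
- **Missed detections:** In the final scene view the network found neither the handle nor the crate. The side view found both, as well as the raised knob.
- **Lid not seen by eye:** I had used all 12 pictures, so the raised lid was checked only by numbers: arm position, force and the side-view detection.
- **Other things on the bench:** The last network check covered only the hammer and the sprue pin. It showed the pin unmoved. It put the hammer unmoved in the side view, but about 70 mm further right in the scene view, where it may be partly hidden. I never touched it.

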